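# Open the tool steriliser

### The job

The steriliser's cycle is over and its tools are wanted: press the orange release tab on its front down with a fingertip so that the lid springs up, then push the lid all the way back until it rests fully open by itself, and come away. Leave the tools inside the steriliser, and everything round it, where they are.

Things in the scene. Friction and masses are not known exactly. Their poses are not given: they have to be found in the camera images.
- steriliser: white bench-top tool steriliser fixed to the cabinet top: a box 120 mm (its x) by 180 mm (its y), rim 85 mm high, with a hinged lid 23 mm thick on top (108 mm high when shut). Origin: centre of its underside, on the cabinet top. Its +x axis points level from the front, where the tab is, to the hinge at the back; z up. Inside, a steel floor 52 mm up carries a pair of scissors and two clipper guards
- tab_pad (a point): where to press: the middle of the top face of the orange release tab, a ribbed paddle 46 mm wide and 38 mm deep at the middle of the steriliser's front. At rest it lies 102 mm in front (-x) of the steriliser's centre and 79 mm above the cabinet top, free below. It is pressed straight down
- tab (a joint): angle of the release tab's rocker, rad: 0 at rest, 0.32 pressed to its stop (the paddle's middle has then gone down 8 mm). Its hook, which stands up behind the paddle to 98 mm above the cabinet top, lets go of the lid at about 0.17 (4 mm down). It needs about 4 N to start, 5.5 N to release, 7 N at the stop, and springs back when let go
- lid (a joint): opening angle of the lid about its level hinge, rad: 0 shut and latched; about 0.6 where its spring lifts it when released (a damped rise that takes under a second); beyond that it is free and falls back to 0.6 if let go; pushed past about 1.4 it tips over by its own weight to its stop at 1.75 (just past upright), where it stays. Pushing it takes less than 5 N
- lid_lip (a point): the middle of the front edge of the lid's polished, slippery steel lip: a strip 150 mm wide along the lid's lower front edge, 5 mm thick, which stands out 13 mm in front of the lid. Shut, it lies 72 mm in front of the steriliser's centre, 90 mm up, under the tab's hook; it moves with the lid on a circle of 127 mm radius about the hinge. To open the sprung-up lid, push this edge back and up from the front
- hinge_mid (a point): the middle of the lid's hinge axis, which runs along the steriliser's y: 55 mm behind its centre and 86 mm above the cabinet top
- scissors: steel hairdressing scissors, 140 mm, lying in the steriliser; origin on their underside. Not to be moved
- guard_black: black clipper guard, 35 x 46 x 14 mm, lying in the steriliser; origin on its underside. Not to be moved
- guard_red: red clipper guard, 35 x 44 x 17 mm, lying in the steriliser; origin on its underside. Not to be moved
- bottle_1: white pump bottle with a pale pump, 50 x 76 x 187 mm, standing at the back; origin: centre of its underside. Bystander
- aerosol: white aerosol can with a green cap, 52 x 52 x 168 mm, standing at the back; origin: centre of its underside. Bystander
- bottle_2: green-white bottle with an orange pump, 58 x 71 x 187 mm, standing at the back; origin: centre of its underside. Bystander
- blue_comb: blue wide-toothed comb, 54 x 241 x 8 mm, lying flat near the front edge; origin: centre of its underside. Bystander
- pill_jar: small white jar with a pale green cap, 48 x 48 x 79 mm, standing at the back; origin: centre of its underside. Bystander
- oil_bottle: amber dropper bottle with a black cap, 33 x 34 x 102 mm, standing at the back; origin: centre of its underside. Bystander
- trimmer: hair trimmer, 42 x 172 x 36 mm, lying at the left; origin: centre of its underside. Bystander
- red_tray: red plastic tray, 140 x 114 x 28 mm, with a guard and two hair clips in it, at the right; origin: centre of its underside. Bystander

How it is judged:
By the outcome, as a careful person would: the job done as asked, in the order asked, and still so for the second after the job is handed in, with the robot touching nothing.
It also fails if it takes over 35 s, if anything falls off the work surface, if the arm or the gripper's body presses on something with over 40 N, if the wrist force passes 120 N, or if a joint passes its speed limit or range.

### The arm

A 7-joint arm with a two-finger parallel gripper is mounted at the origin on a cart in front of the work surface, level with it; the furniture and walls round the work are solid. World frame = base frame: x ahead of the robot, y to its left, z up, the work surface at z = 0. Lengths are in m, angles in rad, forces in N, time in s.
With the tool pointing down it reaches from about 0.425 to 0.925 m from the base axis. Payload 6.8 kg.
Tool frame: the origin (TCP) lies on the centre line of the jaws, within the pads' length; the fingertips stand 25 mm ahead of it and the grasp point (between the pads) lies 6 mm ahead of it; z points along the fingers, y is the line along which they close (so a half turn about z gives the same grasp; the last joint's range is limited). The gripper opens to 85 mm and grips with 20 to 120 N. Pads are 22 mm wide; open, the fingers measure 114 mm over their backs; the gripper's body (76 mm by 85 mm) begins 54 mm behind the grasp point. The pads swing forward as they close: fully open they stand 13 mm farther back than shut.
Start: joints at [1.156, 0.477, 0.022, 1.555, -0.011, 1.109, -0.083], TCP at [0.204, -0.643, 0.256] pointing down, gripper open.
Joint ranges: [-2.96, 2.96], [-0.34, 2.1], [-1.41, 1.46], [0.24, 2.44], [-1.37, 4.51], [0.17, 1.92], [-2.96, 2.96]. Speed limits (rad/s): [2.39, 2.39, 3.14, 3.14, 3.14, 3.14, 3.14].

### API

Orientations are given as a rotation vector (axis times angle).
In Python, from bench import telemetry, grab_frame, job gives the robot as it stands.
- The arm moves only by the tool apply_moves, never from a script. Its argument "rows" is a list of rows, each a list of 2 entries, a list of its own where there are three numbers: the shift along the tool's x, y, z each as a share of 250 mm, from -1 to 1, then the turn, a rotation vector about the tool's x, y, z each as a share of pi rad, from -1 to 1. A call has 1 to 10 rows; each row is the pose to reach, as a shift and turn from the pose commanded when the call began, along the tool's axes at that moment, turning the shorter way round; what a row does not reach only later rows make up. A row lasts 1/8 s, in which the tool goes at most 62.5 mm and 10.7 degrees, less where a joint would pass 70% of its speed; a pose out of reach is approached as far as the arm can. A call with a number of a shift or a turn outside -1 to 1 is refused whole. A call with a gripper value outside its range is refused whole. "jaw" is the gripper's target within -1 to 1 (fully open at 1, half-way at 0, shut at -1), set as the call begins (left out, the last holds). The fingers move at their own pace and stop on an object; "newtons" is the grip in N (left out, the last holds). Time passes only in rows, so rows that repeat a pose let the fingers close. It gives the time, the measured TCP pose, the force, the opening and the grip force at its end, in the units of the state.
- telemetry.get_obs(): the state, without advancing time (a new reading comes with each control period).
- grab_frame(name): name is "side" or "top"; returns a dict with "frame" (420x560x3 uint8, red, green, blue), "vertical_fov" (degrees; the focal length in pixels is half the picture's height over the tangent of half this angle, whatever the lens; pixels are square), "cx", "cy" (the principal point, pixels), "origin" and "attitude" of the camera in the world. Camera axes: x right, y up, looking along -z (the intrinsics and any distortion apply to the point x, -y, -z); pixel columns grow to the right and rows downward; lengths in m; the calibration is good to about 2 mm. A picture is of the moment at which its call begins. There is no depth.
- job.hand_in(): hands the job in; it is judged then, once.
The state is a dict: "clock": time; "joints": joint angles; "qvel": joint speeds; "tau": joint torques, N m; "tcp_pos": TCP position; "orientation": TCP orientation; "contact_force": force on the tool from outside, world axes, zero at the start; "moment": the same for the moment, N m; "grip_width": finger opening in m; "gripper_force": force on a finger pad.
Only numpy, scipy, OpenCV 4.12 (cv2) and the standard library are available. Lean on these libraries where they do the work, as an engineer would, in place of code of your own. Each camera call takes 0.05 s, during which the arm holds its last target. There are 200 camera calls.

## Working session

There is one attempt and no reset: what is moved stays moved. The work goes in short steps, Python scripts to look and compute and a tool call to move; the robot and the scene stay as the last step left them, time stands still between calls to the robot, and variables do not carry over. Pictures are saved under pics/ and viewed, at most 10 in all, crops included, and the job is handed in when it is done.

Besides the shell and the picture viewer there is one more tool, called after "Call:" by a JSON object that holds its "api" and its "payload", one argument or row to a line. apply_moves: Moves the arm, as the interface text tells. Its arguments: {"type":"object","properties":{"rows":{"type":"array"},"jaw":{"type":"number"},"newtons":{"type":"number"}},"required":["rows"]}

```bash
mkdir -p pics; ls; python3 - <<'E'
from bench import telemetry, grab_frame
import cv2
for n in("side","top"):
    f=grab_frame(n); print({k:v for k,v in f.items() if k!="frame"})
    cv2.imwrite(f"pics/{n}0.png",f["frame"][:,:,::-1])
o=telemetry.get_obs();print(o)
E
```

```text
pics
{'vertical_fov': 55.32520963216434, 'cx': 280.7733057339569, 'cy': 206.93773389311514, 'origin': array([0.18497816, 0.19344577, 0.85898166]), 'attitude': array([ 0.32549857, -0.50654124, -2.00846726])}
{'vertical_fov': 52.72150225716439, 'cx': 275.88891307869784, 'cy': 212.06915560175463, 'origin': array([0.29216361, 0.01918629, 1.19944729]), 'attitude': array([ 0.16301292, -0.17507674, -1.60207782])}
{'clock': 0.1, 'joints': array([ 1.15588449,  0.47770432,  0.02234938,  1.55635283, -0.01149603,
        1.10930065, -0.08311175]), 'qvel': array([ 0.00021274, -0.00152082, -0.00106691, -0.00067588, -0.00018701,
        0.00025754, -0.00040588]), 'tau': array([ 4.46158054e-03, -5.97760749e+01,  1.61356397e+00, -2.81955135e+01,
        1.27914129e-02,  5.02770519e-03,  1.99739766e-06]), 'tcp_pos': array([ 0.20370223, -0.64301173,  0.25543173]), 'orientation': array([-3.10312288e+00, -4.79813621e-01,  5.85840691e-04]), 'contact_force': array([-0.29051203, -0.83371202, -0.14795732]), 'moment': array([-0.00876704, -0.03137593, -0.0265016 ]), 'gripper_force': 0.0, 'grip_width': 0.08535153050211712}
```

View pics/side0.png

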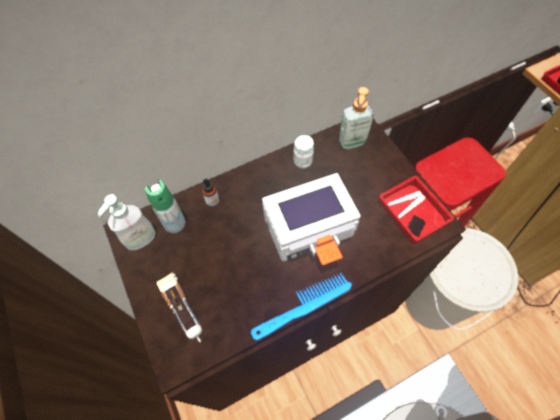

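View pics/top0.png

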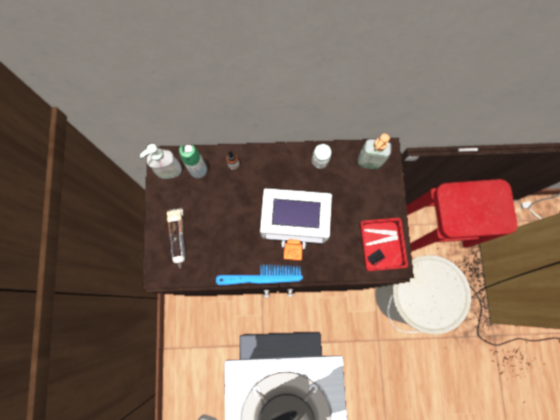

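The side view shows the steriliser centred near (311,215) with its orange tab near (328,250). In the top view they're at (296,215) and (293,250). The arm is out of both views. Next I'll measure the tab and the lid panel.

```bash
cat > h.py <<'E'
import numpy as np, cv2
from scipy.spatial.transform import Rotation as R
def ray(f,u,v):
    F=f["frame"].shape[0]/2/np.tan(np.radians(f["vertical_fov"])/2)
    d=np.array([(u-f["cx"])/F,-(v-f["cy"])/F,-1.]); return f["origin"],R.from_rotvec(f["attitude"]).apply(d)
def onz(f,u,v,z):
    o,d=ray(f,u,v); return o+d*(z-o[2])/d[2]
def blob(m,c):
    n,l,s,ct=cv2.connectedComponentsWithStats(m.astype(np.uint8))
    i=min((i for i in range(1,n) if s[i,4]>60),key=lambda i:np.hypot(*(ct[i]-c)))
    return l==i,ct[i],s[i]
E
python3 - <<'E'
from h import *
from bench import grab_frame
C={"side":((328,250),(311,208)),"top":((293,250),(296,214))}
for n in C:
    f=grab_frame(n); hsv=cv2.cvtColor(f["frame"],cv2.COLOR_RGB2HSV); H,S,V=cv2.split(hsv)
    m,ct,s=blob((H>5)&(H<20)&(S>180)&(V>150),C[n][0]); print(n,"tab",ct,s,onz(f,*ct,.079))
    r=cv2.minAreaRect(np.argwhere(m)[:,::-1].astype(np.float32)); print(np.array([onz(f,*p,.079)[:2] for p in cv2.boxPoints(r)]).round(4).tolist())
    m,ct,s=blob((V<110)&(H>110)&(H<150)&(S>60),C[n][1]); print("panel",ct,s)
    k=cv2.findContours(m.astype(np.uint8),0,1)[0][0]; w=np.array([onz(f,*p,.108)[:2] for p in k[:,0]],np.float32)
    print(cv2.minAreaRect(w))
    m,ct,s=blob((V>170)&(S<40),C[n][1]); print("white",s)
    k=max(cv2.findContours(m.astype(np.uint8),0,1)[0],key=len); w=np.array([onz(f,*p,.108)[:2] for p in k[:,0]],np.float32)
    print(cv2.minAreaRect(w))
    if n=="top": cv2.imwrite("pics/crop.png",cv2.resize(f["frame"][170:290,200:350,::-1],None,fx=5,fy=5))
    else: cv2.imwrite("pics/crops.png",cv2.resize(f["frame"][160:290,240:390,::-1],None,fx=4.5,fy=4.5))
E
```

```text
Traceback (most recent call last):
  File "h.py", line 10, in blob
    i=min((i for i in range(1,n) if s[i,4]>60),key=lambda i:np.hypot(*(ct[i]-c)))
ValueError: min() iterable argument is empty
```

```bash
cat > m.py <<'E'
from h import *
from bench import grab_frame
C={"side":((328,250),(311,208)),"top":((293,250),(296,214))}
for n in C:
    f=grab_frame(n); hsv=cv2.cvtColor(np.ascontiguousarray(f["frame"]),cv2.COLOR_RGB2HSV); H,S,V=cv2.split(hsv)
    print(n,[hsv[c[1],c[0]].tolist() for c in C[n]])
    if n=="top": cv2.imwrite("pics/crop.png",cv2.resize(f["frame"][170:290,200:350,::-1],None,fx=5,fy=5))
    else: cv2.imwrite("pics/crops.png",cv2.resize(f["frame"][160:290,240:390,::-1],None,fx=4.5,fy=4.5))
    m,ct,s=blob((H>5)&(H<22)&(S>150)&(V>110),C[n][0]); print(n,"tab",ct,s,onz(f,*ct,.079))
    r=cv2.minAreaRect(np.argwhere(m)[:,::-1].astype(np.float32)); print(np.array([onz(f,*p,.079)[:2] for p in cv2.boxPoints(r)]).round(4).tolist())
    m,ct,s=blob((V<110)&(H>110)&(H<150)&(S>60),C[n][1]); print("panel",ct,s)
    k=max(cv2.findContours(m.astype(np.uint8),0,1)[0],key=len); w=np.array([onz(f,*p,.108)[:2] for p in k[:,0]],np.float32)
    print(cv2.minAreaRect(w))
    m,ct,s=blob((V>170)&(S<40),C[n][1]); print("white",s)
    k=max(cv2.findContours(m.astype(np.uint8),0,1)[0],key=len); w=np.array([onz(f,*p,.108)[:2] for p in k[:,0]],np.float32)
    print(cv2.minAreaRect(w))
E
python3 m.py
```

```text
side [[13, 172, 254], [132, 69, 133]]
side tab [327.58027079 250.79110251] [316 236  27  29 517] [ 0.4308494  -0.03398438  0.079     ]
[[0.4632, -0.0148], [0.4589, -0.0654], [0.4032, -0.0545], [0.4079, -0.0055]]Traceback (most recent call last):
  File "m.py", line 11, in <module>
    m,ct,s=blob((V<110)&(H>110)&(H<150)&(S>60),C[n][1]); print("panel",ct,s)
           ~~~~^^^^^^^^^^^^^^^^^^^^^^^^^^^^^^^^^^^^^^^^
  File "h.py", line 10, in blob
    i=min((i for i in range(1,n) if s[i,4]>60),key=lambda i:np.hypot(*(ct[i]-c)))
ValueError: min() iterable argument is empty
```

View pics/crops.png

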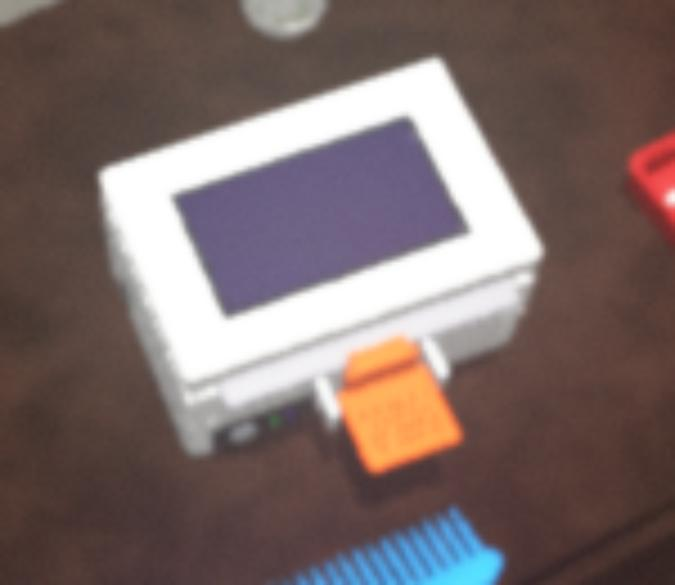

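```bash
sed -i 's/V<110)&(H>110/V<165)\&(H>110/; s/&(S>60)/\&(S>45)/' m.py; python3 m.py
```

```text
side [[13, 168, 254], [132, 64, 132]]
side tab [327.59961315 250.78529981] [316 236  27  29 517] [ 0.43084159 -0.03402675  0.079     ]
[[0.4632, -0.0148], [0.4589, -0.0654], [0.4032, -0.0545], [0.4079, -0.0055]]
panel [310.27167235 207.3883959 ] [ 280  187   62   42 1465]
((0.5253169536590576, -0.04543950408697128), (0.11838742345571518, 0.06442252546548843), 83.21823120117188)
white [ 262  173   99   80 3350]
((0.50700443983078, -0.04058510810136795), (0.1856837123632431, 0.15952223539352417), 83.0532455444336)
top [[15, 157, 253], [129, 77, 133]]
top tab [292.58633094 250.95683453] [283 241  20  20 278] [ 0.42849282 -0.03435981  0.079     ]
[[0.4561, -0.0101], [0.4542, -0.0607], [0.4036, -0.0581], [0.4055, -0.0079]]
panel [295.73664825 212.92725599] [ 273  200   47   27 1086]
((0.5251457095146179, -0.04606793075799942), (0.11958061903715134, 0.06538859009742737), 83.2248306274414)
white [ 260  189   72   60 2210]
((0.5105332136154175, -0.04427044093608856), (0.18201717734336853, 0.15289096534252167), 83.14392852783203)
```

View pics/crop.png

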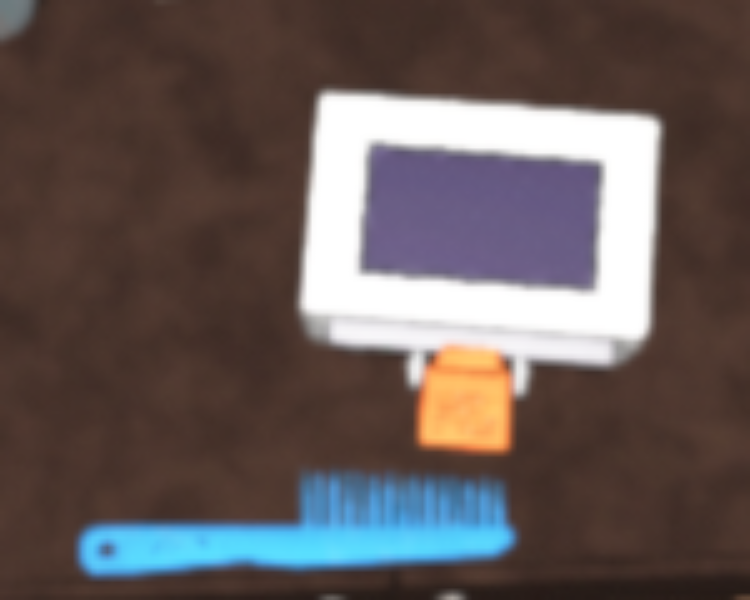

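Call:
{"api": "apply_moves", "payload": {
  "rows": [
    [[0.12,-0.17,0],[0,0,0.02]],
    [[0.26,-0.36,0],[0,0,0.05]],
    [[0.41,-0.57,0],[0,0,0.08]],
    [[0.56,-0.78,0],[0,0,0.11]],
    [[0.66,-0.92,0],[0,0,0.13]],
    [[0.72,-1,0],[0,0,0.135]],
    [[0.72,-1,0],[0,0,0.135]]
  ],
  "jaw": -1,
  "newtons": 30
}}

```text
clock: 1.18
tcp_pos: [0.3008, -0.3492, 0.2566]
orientation: [3.136, -0.178, 0.001]
contact_force: [0.5, 0.1, 0.8]
grip_width: 0.0
gripper_force: 0.0
```

```bash
cat > s.py <<'E'
from h import *
from bench import telemetry
o=telemetry.get_obs(); M=R.from_rotvec(o["orientation"]).as_matrix()
print(o["clock"],o["tcp_pos"].round(4),o["joints"].round(3),o["contact_force"].round(1),o["grip_width"]); print(M.round(3))
E
python3 s.py
```

```text
1.175 [ 0.3008 -0.3492  0.2566] [ 0.765  0.124 -0.044  2.044  0.006  0.973 -0.967] [0.5 0.1 0.8] 5.920435329080619e-06
[[ 0.994 -0.113  0.001]
 [-0.113 -0.994 -0.   ]
 [ 0.001  0.    -1.   ]]
```

Call:
{"api": "apply_moves", "payload": {
  "rows": [
    [[0.05,-0.17,0.03],[0,0.01,0]],
    [[0.11,-0.37,0.07],[0,0.03,0]],
    [[0.18,-0.59,0.12],[0,0.05,0]],
    [[0.25,-0.82,0.16],[0,0.06,0]],
    [[0.29,-0.95,0.19],[0,0.067,0]],
    [[0.31,-1,0.2],[0,0.067,0]],
    [[0.31,-1,0.2],[0,0.067,0]]
  ]
}}

```text
clock: 2.05
tcp_pos: [0.4068, -0.1118, 0.2063]
orientation: [3.107, -0.181, 0.328]
contact_force: [0.1, -0.0, -0.4]
grip_width: 0.0001
gripper_force: 0.0
```

```bash
python3 s.py
```

```text
2.05 [ 0.4068 -0.1118  0.2063] [ 0.447  0.043 -0.33   2.292  0.024  0.598 -1.587] [ 0.1 -0.  -0.4] 9.025623003616831e-05
[[ 0.971 -0.116  0.208]
 [-0.113 -0.993 -0.024]
 [ 0.209  0.    -0.978]]
```

Call:
{"api": "apply_moves", "payload": {
  "rows": [
    [[-0.015,-0.1,0.07],[0,0,0]],
    [[-0.035,-0.22,0.15],[0,0,0]],
    [[-0.048,-0.318,0.22],[0,0,0]],
    [[-0.048,-0.318,0.22],[0,0,0]],
    [[-0.048,-0.318,0.22],[0,0,0]]
  ]
}}

```text
clock: 2.68
tcp_pos: [0.4155, -0.0341, 0.1503]
orientation: [3.106, -0.185, 0.328]
contact_force: [0.3, -0.2, -0.2]
grip_width: 0.0002
gripper_force: 0.0
```

```bash
python3 s.py; python3 - <<'E'
from h import *
from bench import grab_frame
a=grab_frame("side")["frame"][170:290,260:400,::-1]; b=grab_frame("top")["frame"][170:290,225:365,::-1]
cv2.imwrite("pics/p1.png",cv2.resize(np.hstack([a,b]),None,fx=2.85,fy=2.85))
E
```

```text
2.675 [ 0.4155 -0.0341  0.1503] [ 0.267  0.145 -0.391  2.358  0.239  0.455 -2.01 ] [ 0.3 -0.2 -0.2] 0.0002383553094347264
[[ 0.971 -0.119  0.208]
 [-0.116 -0.993 -0.025]
 [ 0.209  0.    -0.978]]
```

View pics/p1.png

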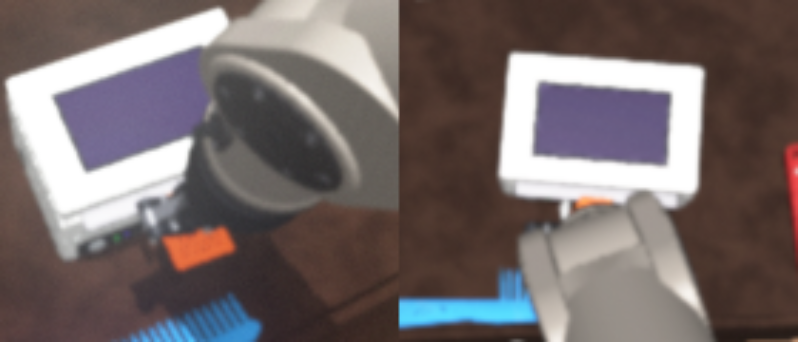

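The picture shows the wrist staying on the robot's side of the steriliser, with the fingers coming down at the tab (paddle near (200,250) in the left half). Lowering.

Call:
{"api": "apply_moves", "payload": {
  "rows": [
    [[-0.008,0,0.04],[0,0,0]],
    [[-0.017,0,0.08],[0,0,0]],
    [[-0.025,0,0.117],[0,0,0]],
    [[-0.025,0,0.117],[0,0,0]],
    [[-0.025,0,0.117],[0,0,0]]
  ]
}}

```text
clock: 3.4
tcp_pos: [0.4153, -0.0325, 0.12]
orientation: [3.107, -0.182, 0.328]
contact_force: [-0.2, -0.4, -0.0]
grip_width: 0.0003
gripper_force: 0.0
```

```bash
python3 s.py
```

```text
3.4 [ 0.4153 -0.0325  0.12  ] [ 0.222  0.21  -0.357  2.385  0.339  0.374 -2.113] [-0.2 -0.4 -0. ] 0.0002985852713720824
[[ 0.971 -0.117  0.207]
 [-0.114 -0.993 -0.024]
 [ 0.209 -0.    -0.978]]
```

Call:
{"api": "apply_moves", "payload": {
  "rows": [
    [[-0.005,0,0.024],[0,0,0]],
    [[-0.01,0,0.047],[0,0,0]],
    [[-0.013,0,0.059],[0,0,0]],
    [[-0.013,0,0.059],[0,0,0]]
  ]
}}

```text
clock: 3.9
tcp_pos: [0.415, -0.0326, 0.1048]
orientation: [3.107, -0.182, 0.327]
contact_force: [-0.6, 0.4, 1.9]
grip_width: 0.0001
gripper_force: 1.1
```

```bash
python3 s.py
```

```text
3.9 [ 0.415  -0.0326  0.1048] [ 0.191  0.243 -0.326  2.398  0.396  0.332 -2.17 ] [-0.6  0.4  1.9] 6.58286033066314e-05
[[ 0.971 -0.117  0.207]
 [-0.114 -0.993 -0.025]
 [ 0.208  0.    -0.978]]
```

Call:
{"api": "apply_moves", "payload": {
  "rows": [
    [[-0.002,0,0.01],[0,0,0]],
    [[-0.004,0,0.02],[0,0,0]],
    [[-0.0055,0,0.027],[0,0,0]],
    [[-0.0055,0,0.027],[0,0,0]]
  ]
}}

```text
clock: 4.4
tcp_pos: [0.4148, -0.0326, 0.0979]
orientation: [3.107, -0.182, 0.327]
contact_force: [-3.9, 0.8, 4.2]
grip_width: 0.0002
gripper_force: 2.1
```

```bash
python3 s.py;  python3 - <<'E'
from h import *
from bench import grab_frame
a=grab_frame("side")["frame"][150:290,240:400,::-1]; b=grab_frame("top")["frame"][150:290,205:365,::-1]
cv2.imwrite("pics/p2.png",cv2.resize(np.hstack([a,b]),None,fx=2.5,fy=2.5))
E
```

```text
4.4 [ 0.4148 -0.0326  0.0979] [ 0.174  0.258 -0.31   2.403  0.423  0.313 -2.198] [-3.9  0.8  4.2] 0.00021562617591585942
[[ 0.971 -0.117  0.207]
 [-0.114 -0.993 -0.025]
 [ 0.208  0.    -0.978]]
```

View pics/p2.png

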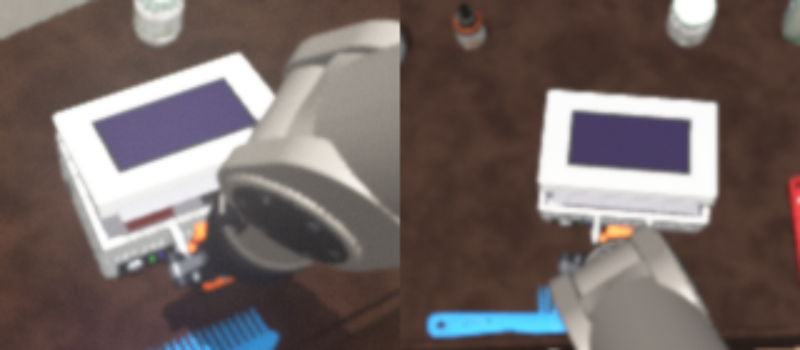

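The lid has sprung up: its front edge is lifted and the inside shows in the left half near (150,215). The fingertip is still on the tab. I'll back off and come up in front of the lip with more tilt.

Call:
{"api": "apply_moves", "payload": {
  "rows": [
    [[0,0,-0.05],[0,0,0]],
    [[0,0,-0.12],[0,0,0]],
    [[0,0,-0.184],[0,0,0]],
    [[0.05,0,-0.22],[0,0.015,0]],
    [[0.1,0,-0.248],[0,0.035,0]],
    [[0.12,0,-0.248],[0,0.044,0]],
    [[0.12,0,-0.248],[0,0.044,0]],
    [[0.12,0,-0.248],[0,0.044,0]]
  ]
}}

```text
clock: 5.5
tcp_pos: [0.4317, -0.0344, 0.165]
orientation: [3.069, -0.18, 0.541]
contact_force: [0.1, 0.0, 0.2]
grip_width: 0.0
gripper_force: 0.0
```

```bash
python3 s.py;  python3 - <<'E'
from h import *
from bench import grab_frame
a=grab_frame("side")["frame"][150:290,240:400,::-1]; b=grab_frame("top")["frame"][150:290,205:365,::-1]
cv2.imwrite("pics/p3.png",cv2.resize(np.hstack([a,b]),None,fx=2.5,fy=2.5))
E
```

```text
5.5 [ 0.4317 -0.0344  0.165 ] [ 0.248  0.098 -0.383  2.402  0.375  0.33  -2.151] [0.1 0.  0.2] 1.268332073430146e-05
[[ 0.933 -0.117  0.34 ]
 [-0.11  -0.993 -0.04 ]
 [ 0.342 -0.    -0.94 ]]
```

View pics/p3.png

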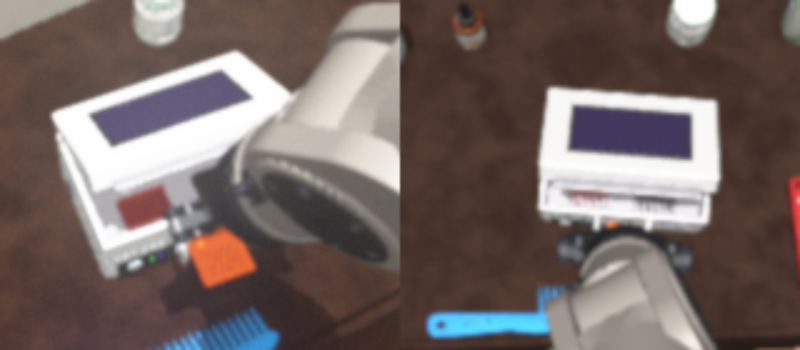

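The lid is up at its spring angle with the tools visible inside, and the fingers stand in front of the lip at about (190,215) in the left half. Now pushing along the arc.

Call:
{"api": "apply_moves", "payload": {
  "rows": [
    [[0.04,0,0.015],[0,0,0]],
    [[0.08,0,0.03],[0,0,0]],
    [[0.11,0,0.045],[0,0,0]],
    [[0.14,0,0.03],[0,0,0]],
    [[0.17,0,0.014],[0,0,0]],
    [[0.2,0,-0.003],[0,0,0]],
    [[0.23,0,-0.012],[0,0,0]],
    [[0.265,0,-0.022],[0,0,0]],
    [[0.297,0,-0.032],[0,0,0]],
    [[0.297,0,-0.032],[0,0,0]]
  ]
}}

```text
clock: 6.85
tcp_pos: [0.4991, -0.0424, 0.1985]
orientation: [3.069, -0.181, 0.543]
contact_force: [-0.6, 0.4, 0.4]
grip_width: -0.0
gripper_force: 0.2
```

```bash
python3 s.py;  python3 - <<'E'
from h import *
from bench import grab_frame
a=grab_frame("side")["frame"][150:290,240:400,::-1]; b=grab_frame("top")["frame"][150:290,205:365,::-1]
cv2.imwrite("pics/p4.png",cv2.resize(np.hstack([a,b]),None,fx=2.5,fy=2.5))
E
```

```text
6.85 [ 0.4991 -0.0424  0.1985] [ 0.29   0.148 -0.397  2.236  0.305  0.443 -2.036] [-0.6  0.4  0.4] -2.4409623499019063e-05
[[ 0.933 -0.117  0.341]
 [-0.11  -0.993 -0.04 ]
 [ 0.343 -0.    -0.939]]
```

View pics/p4.png

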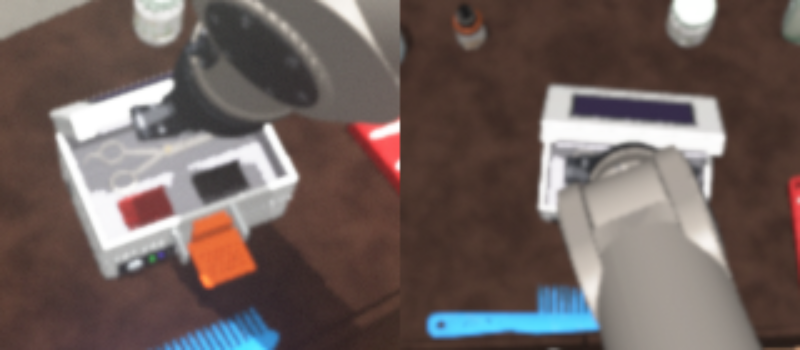

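The lid is now about 1 rad open with the finger still on its lip, and the tools are undisturbed. Continuing.

Call:
{"api": "apply_moves", "payload": {
  "rows": [
    [[0.033,0,-0.005],[0,0,0]],
    [[0.066,0,-0.01],[0,0,0]],
    [[0.1,0,-0.015],[0,0,0]],
    [[0.135,0,-0.012],[0,0,0]],
    [[0.17,0,-0.01],[0,0,0]],
    [[0.203,0,-0.007],[0,0,0]],
    [[0.235,0,0],[0,0,0]],
    [[0.266,0,0.007],[0,0,0]],
    [[0.29,0,0.015],[0,0,0]],
    [[0.29,0,0.015],[0,0,0]]
  ]
}}

```text
clock: 8.2
tcp_pos: [0.5674, -0.0505, 0.2191]
orientation: [3.069, -0.18, 0.541]
contact_force: [0.6, -0.8, -0.5]
grip_width: 0.0005
gripper_force: 0.0
```

```bash
python3 s.py;  python3 - <<'E'
from h import *
from bench import grab_frame
a=grab_frame("side")["frame"][150:290,240:400,::-1]; b=grab_frame("top")["frame"][150:290,205:365,::-1]
cv2.imwrite("pics/p5.png",cv2.resize(np.hstack([a,b]),None,fx=2.5,fy=2.5))
E
```

```text
8.2 [ 0.5674 -0.0505  0.2191] [ 0.291  0.23  -0.387  2.074  0.301  0.529 -1.996] [ 0.6 -0.8 -0.5] 0.000530349609227185
[[ 0.933 -0.117  0.339]
 [-0.11  -0.993 -0.04 ]
 [ 0.342 -0.    -0.94 ]]
```

View pics/p5.png

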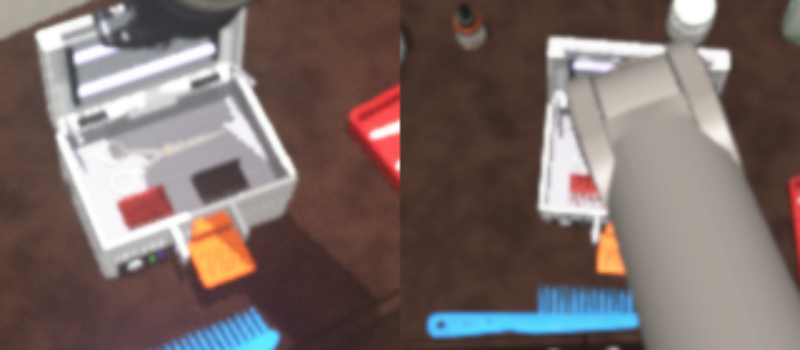

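The lid has tipped past upright, and the finger reads no force. Withdrawing back and up.

Call:
{"api": "apply_moves", "payload": {
  "rows": [
    [[-0.05,0,-0.04],[0,0,0]],
    [[-0.13,0,-0.13],[0,0,0]],
    [[-0.22,0,-0.24],[0,0,0]],
    [[-0.29,0,-0.36],[0,0,0]],
    [[-0.3,0.2,-0.4],[0,0,0]],
    [[-0.3,0.4,-0.4],[0,0,0]],
    [[-0.3,0.6,-0.4],[0,0,0]],
    [[-0.3,0.75,-0.4],[0,0,0]],
    [[-0.3,0.75,-0.4],[0,0,0]],
    [[-0.3,0.75,-0.4],[0,0,0]]
  ]
}}

```text
clock: 9.55
tcp_pos: [0.4406, -0.2234, 0.2875]
orientation: [3.069, -0.179, 0.54]
contact_force: [0.8, -0.1, -1.2]
grip_width: -0.0
gripper_force: 0.0
```

```bash
python3 s.py;  python3 - <<'E'
from h import *
from bench import grab_frame
a=grab_frame("side")["frame"][80:350,90:470,::-1]; b=grab_frame("top")["frame"][80:350,90:470,::-1]
cv2.imwrite("pics/p6.png",cv2.resize(np.hstack([a,b]),None,fx=1.05,fy=1.05))
E
```

```text
9.55 [ 0.4406 -0.2234  0.2875] [ 0.568  0.005 -0.166  2.142 -0.156  0.665 -1.178] [ 0.8 -0.1 -1.2] -1.5489486576164475e-05
[[ 0.933 -0.116  0.339]
 [-0.11  -0.993 -0.039]
 [ 0.341 -0.    -0.94 ]]
```

View pics/p6.png

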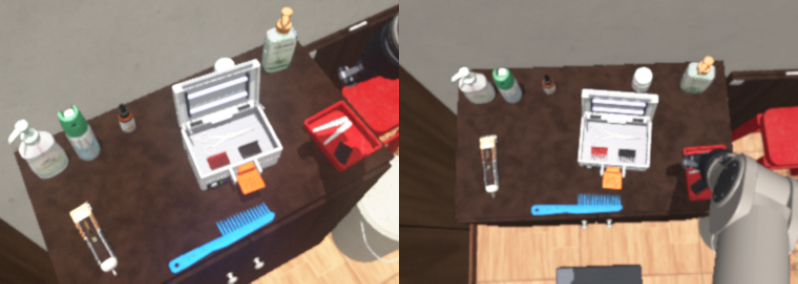

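The lid stands fully open by itself around (215,95) in the left half. The tools and everything round the steriliser look unmoved, and the arm is clear. Handing in.

```bash
python3 -c "
from bench import job
print(job.hand_in())"
```

```text
the job is handed in; nothing more can be done
None
```

I pressed the tab, which released the lid, then pushed the lid back until it stayed fully open on its own. The arm is clear, the tools and everything round the steriliser look unmoved in the last pictures, and the job was handed in with the robot clock at about 9.6 s.

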